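# File the burr off a clamped bar end

### The arm

A 6-joint arm with a two-finger parallel gripper is mounted at the origin on the work surface. World frame = base frame: x ahead of the robot, y to its left, z up, the work surface at z = 0. Lengths are in m, angles in rad, forces in N, time in s.
With the tool pointing down it reaches from about 0.25 to 0.725 m from the base axis. Payload 4 kg.
Tool frame: the origin (TCP) lies between the finger pads; the fingertips stand 17 mm ahead of it and the grasp point (between the pads) lies 2 mm behind it; z points along the fingers, y is the direction in which the jaws open and shut (so a half turn about z gives the same grasp; the last joint's range is limited). The gripper opens to 85 mm and grips with 20 to 120 N. Pads are 22 mm wide; open, the fingers measure 114 mm over their backs; the gripper's body (76 mm by 85 mm) begins 54 mm behind the grasp point. The pads swing forward as they close: fully open they stand 13 mm farther back than shut.
Start: joints at [1.262, 0.241, 0.005, 1.335, 0, 1.571], TCP at [0.152, 0.476, 0.248] pointing down, gripper open.
Joint ranges: [-2.72, 2.72], [-1.05, 1.87], [-1.09, 1.28], [-1.99, 2.15], [-1.42, 1.44], [-3.14, 3.14]. Speed limits (rad/s): [2.79, 2.79, 3.14, 3.14, 3.14, 3.14].

### API

Orientations are given as a unit quaternion [x, y, z, w].
In Python, from workcell import readout, viewer, order gives the robot as it stands. The module is installed in compiled form; this text tells all that it offers.
- The arm moves only by the shell command python3 -m crank 'ROWS'. ROWS is text: rows parted by semicolons, each of 7 numbers parted by spaces: the shift along the tool's x, y, z in m, then the turn, a rotation vector about the tool's x, y, z in rad, then the gripper's target within -1 to 1 (shut at 1, half-way at 0, fully open at -1). A call has 1 to 20 rows; each row shifts and turns the pose as measured when the row begins, along the tool's axes as they then stand; what a row does not reach is not made up. A row lasts 1/12 s, in which the tool goes at most 41.7 mm and 7.16 degrees, less where a joint would pass 70% of its speed; a pose out of reach is approached as far as the arm can. A call with a gripper value outside its range is refused whole. The fingers move at their own pace and stop on an object; the grip force is fixed at half the most. Time passes only in rows, so rows that do not move let the fingers close. It gives the time, the measured TCP pose, the force and the opening at its end, in the units of the state.
- readout.get_obs(): the state, without advancing time (a new reading comes with each control period).
- viewer.camera(name): name is "scene" or "top" or "wrist"; returns the picture (400x640x3 uint8, red, green, blue); there is no depth.
- viewer.calibration(name): a dict with "fx", "fy", "cx", "cy" (pixels), "eye" and "rotation" of the camera in the world. Camera axes: x right, y down, z forward; pixel columns grow to the right and rows downward; lengths in m; the calibration is good to about 2 mm. The wrist camera is an equidistant fisheye: a pixel r from the principal point sees the ray r / f radians off the axis. A picture is of the moment at which its call begins: read the wrist's pose just before it. calibration takes no time and is no camera call; for the wrist camera it gives the pose at the moment of the call.
- order.job_done(): hands the job in, once; it reports no verdict.
The state is a dict: "clock": time; "joint_pos": joint angles; "joint_vel": joint speeds; "tau": joint torques, N m; "eef_pos": TCP position; "tool_rot": TCP orientation; "ft_force": force on the tool from outside, world axes, zero at the start; "ft_torque": the same for the moment, N m; "grip_width": finger opening in m.
Only numpy, scipy, OpenCV 4.12 (cv2) and the standard library are available. Lean on these libraries where they do the work, as an engineer would, in place of code of your own. Each camera call takes 0.05 s, during which the arm holds its last target. There are 200 camera calls.

### The job

Take the block-handled file from its wide lane in the red tray and dress the top of the steel bar in the blue vice until the bright copper-coloured burr strip has been driven right over to the edge farthest from the vice's screw handle. Work in long strokes away from the screw handle only (at least two, each using most of the file's length), pressing firmly but never with more than about 20 N, and lift the file at least 2 cm clear for every return, never dragging it back; only the file may touch the vice. Then lay the file gently back, grip up, in the middle of its lane and leave everything else where it is.

Things in the scene. Friction and masses are not known exactly. Their poses are not given: they have to be found in the camera images.
- file: flat hand file with a block grip: steel blade 180 long (its x) x 34 wide (its y) x 7 mm thick; on top a wooden grip block 100 long (x) x 24 wide (y) reaching from 7 to 47 mm above the underside, centred on the blade. Origin: centre of the blade's underside (the filing face); z up out of the grip. About 0.35 kg, varying from 0.28 to 0.42. Both ends are alike. Starts in the tray's wide lane.
- tray: red steel tool tray fixed to the bench, outside 250 (x) x 160 (y) mm, 4 mm walls and floor, rim 14 mm high; a rib 14 mm high along x at y = -12 mm parts a wide lane (86 mm, +y side, for the file) from a narrow one. Origin: centre of the underside.
- file_lane (a point): centre of the wide lane of the tray on its floor, 4 mm above the bench; axes as the tray's (lane runs along x). The file lies here.
- vice: blue bench vice fixed to the bench, 170 mm (x) x 100 mm (y); jaws 90 mm high, 100 mm wide. Screw and cross handle are at its -x end, so +x is the forward (filing) direction. It carries a dark steel bar, 24 mm (x) x 46 mm (y), standing upright in the jaws. Origin: centre of the underside.
- bar_end (a point): nominal centre of the bar's top face, fixed to the vice 125 mm above the bench, axes as the vice's. The bar was clamped by eye: its real top is up to 7 mm higher or lower than this, so find it by feel. The bar is springy: it gives about 1 mm downwards per 8 N of press and springs back.
- burr (a joint): copper-coloured burr strip 42 mm long (vice y), 6 mm wide (vice x), 3 mm proud of the bar's top. Value in m: how far it has been driven along vice +x, from 0 (6 mm on the handle side of the bar's centre; may start up to 0.003) to its stop at 0.016 (overhanging the far edge).
- burr_start (a point): nominal top middle of the burr when at 0 (3 mm above bar_end's level, 6 mm to the handle side; fixed to the vice). The burr moves only by the rubbing file: above 2.5 N of drag it creeps about 0.8 mm/s per further newton. File on burr rubs with coefficient 0.5 to 0.7: 12 N of press drives it some 2 to 5 mm/s. Drag towards the handle carries it back.
- spanner: bystander, to be left alone: steel spanner about 170 mm long lying in the tray's narrow lane. Origin: where handle and shank meet or near its middle, underside
- lug_nut: bystander, to be left alone: wheel nut, 24 mm wide, 30 mm tall, standing. Origin: centre of the underside
- socket: bystander, to be left alone: aluminium-coloured socket, 28 mm diameter, 40 mm tall, standing. Origin: centre of the underside
- driver: bystander, to be left alone: screwdriver with green handle, lying. Origin: where handle and shank meet or near its middle, underside
- spray: bystander, to be left alone: white spray bottle with orange cap, 64 mm diameter, 190 mm tall. Origin: centre of the underside
- grease: bystander, to be left alone: yellow grease can, 80 mm diameter, 80 mm tall. Origin: centre of the underside
- bearing: bystander, to be left alone: steel bearing ring, 62 mm diameter, 16 mm high, lying flat. Origin: centre of the underside
Mind the look-alikes: they are no part of the job. Several things have the shape of the file; the one meant has the colours described above.

How it is judged:
By the outcome, as a careful person would: the job done as asked, in the order asked, and still so for the second after the job is handed in, with the robot touching nothing.
It also fails if it takes over 72 s, if anything falls off the work surface, if the arm or the gripper's body presses on something with over 40 N, if the wrist force passes 120 N, or if a joint passes its speed limit or range.

## Working session

There is one attempt and no reset: what is moved stays moved. The work goes in short steps, Python scripts to look and compute and a shell command to move; the robot and the scene stay as the last step left them, time stands still between calls to the robot, and variables do not carry over. Pictures are saved under pics/ and viewed, about 8 in all and at most 12, crops included, and the job is handed in when it is done.

```bash
mkdir -p pics
python3 - <<'E'
from workcell import readout, viewer
import cv2
o=readout.get_obs(); print({k:(v if isinstance(v,float) else [round(float(x),4) for x in v] if hasattr(v,'__len__') else v) for k,v in o.items()})
for n in ("top","scene"):
    c=viewer.calibration(n); print(n,c)
    im=viewer.camera(n); cv2.imwrite(f"pics/{n}0.png",im[:,:,::-1])
print(viewer.calibration("wrist"))
E
```

```text
{'clock': 0.0, 'joint_pos': [1.262, 0.2414, 0.0037, 1.3352, 0.0, 1.5708], 'joint_vel': [0.0002, -0.0005, 0.0002, 0.0013, -0.0017, 0.0007], 'tau': [0.0003, -37.2322, 25.2404, 0.0171, 0.0001, 0.0], 'eef_pos': [0.1518, 0.4758, 0.2474], 'tool_rot': [0.1538, 0.9881, -0.001, -0.0002], 'ft_force': [0.2583, 0.256, -0.1412], 'ft_torque': [-0.0509, -0.0032, 0.0061], 'grip_width': 0.08576591922450644}
top {'fx': 490.436067204221, 'fy': 490.436067204221, 'cx': 322.98093973282295, 'cy': 194.2480061764425, 'eye': array([0.48944324, 0.00893941, 1.44406675]), 'rotation': array([-0.69809163,  0.7154191 , -0.0203156 ,  0.02075709])}
scene {'fx': 496.58043191557977, 'fy': 496.58043191557977, 'cx': 317.590808007315, 'cy': 201.86653794605283, 'eye': array([1.2713885 , 0.45754424, 0.89619468]), 'rotation': array([ 0.44798661,  0.80278645, -0.34278513, -0.19323631])}
{'fx': 309.70691628693146, 'fy': 309.70691628693146, 'cx': 320.2642804236444, 'cy': 200.36186574379414, 'eye': array([0.08777292, 0.49658762, 0.37312403]), 'rotation': array([0.80002104, 0.58472406, 0.07880209, 0.10887763])}
```

View pics/top0.png

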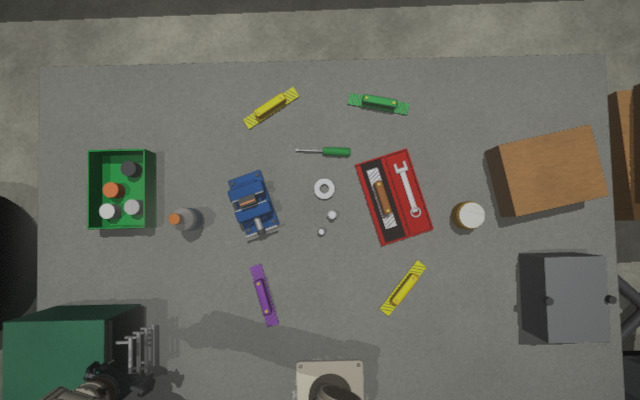

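View pics/scene0.png

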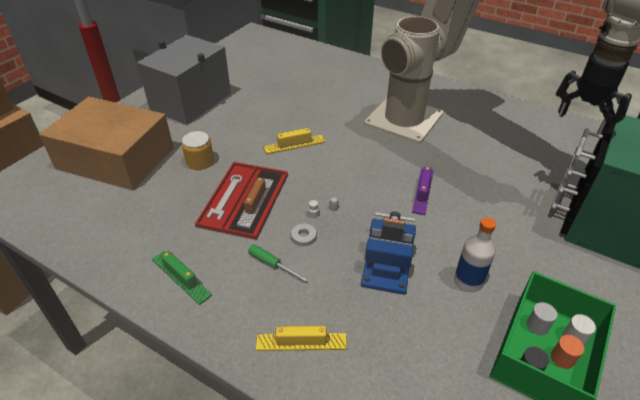

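Several things look like the file. In the top picture they are yellow at (271,107), green at (379,103), purple at (264,295), yellow at (403,288), and the wooden-gripped steel one in the red tray at (383,195). I choose the tray one. The vice is at (252,205), with its screw handle toward the robot at (260,235). Next I'll take a close crop of both.

```bash
cat > h.py <<'E'
import numpy as np, cv2
from scipy.spatial.transform import Rotation as R
from workcell import readout, viewer
def unproj(name,u,v,z,c=None):
    c=c or viewer.calibration(name)
    x=np.array([(u-c['cx'])/c['fx'],(v-c['cy'])/c['fy']])
    if name=="wrist":
        r=np.hypot(*x); d=np.array([*(x/r*np.sin(r)),np.cos(r)])
    else: d=np.array([*x,1.])
    d=R.from_quat(c['rotation']).apply(d); e=np.array(c['eye'])
    return e+d*(z-e[2])/d[2]
def proj(name,p,c=None):
    c=c or viewer.calibration(name)
    q=R.from_quat(c['rotation']).inv().apply(np.array(p)-c['eye'])
    if name=="wrist":
        n=np.hypot(q[0],q[1]); k=np.arctan2(n,q[2])/n*q[:2]
    else: k=q[:2]/q[2]
    return np.array([c['cx']+c['fx']*k[0],c['cy']+c['fy']*k[1]])
E
python3 - <<'E'
from h import *
im=cv2.imread("pics/top0.png")
a=cv2.resize(im[145:250,350:440],None,fx=4.4,fy=4.4,interpolation=cv2.INTER_CUBIC)
b=cv2.resize(im[145:250,215:305],None,fx=4.4,fy=4.4,interpolation=cv2.INTER_CUBIC)
cv2.imwrite("pics/crop.png",np.hstack([a,b]))
hsv=cv2.cvtColor(im,cv2.COLOR_BGR2HSV)
m=((hsv[...,0]<8)|(hsv[...,0]>172))&(hsv[...,1]>150)&(hsv[...,2]>60); m[:, :350]=0; m[:,440:]=0;m[:140]=0;m[260:]=0
p=np.argwhere(m)[:,::-1].astype(np.float32)
r=cv2.minAreaRect(p); bx=cv2.boxPoints(r); print(r); print([unproj("top",u,v,.014).round(4) for u,v in bx])
m=(abs(hsv[...,0].astype(int)-112)<12)&(hsv[...,1]>110); m[:,:220]=0;m[:,290:]=0;m[:160]=0;m[250:]=0
p=np.argwhere(m)[:,::-1].astype(np.float32)
r=cv2.minAreaRect(p); print(r,[unproj("top",u,v,.05).round(4) for u,v in cv2.boxPoints(r)])
E
```

```text
((393.7000427246094, 196.59999084472656), (85.06525421142578, 54.07494354248047), 71.56504821777344)
[array([ 0.6568, -0.0859,  0.014 ]), array([ 0.7035, -0.2379,  0.014 ]), array([ 0.4653, -0.308 ,  0.014 ]), array([ 0.4195, -0.1574,  0.014 ])]
((250.91078186035156, 202.4138641357422), (56.6348876953125, 37.164913177490234), 70.55996704101562) [array([0.6127, 0.2903, 0.05  ]), array([0.6457, 0.1897, 0.05  ]), array([0.4922, 0.1388, 0.05  ]), array([0.4596, 0.2388, 0.05  ])]
```

View pics/crop.png

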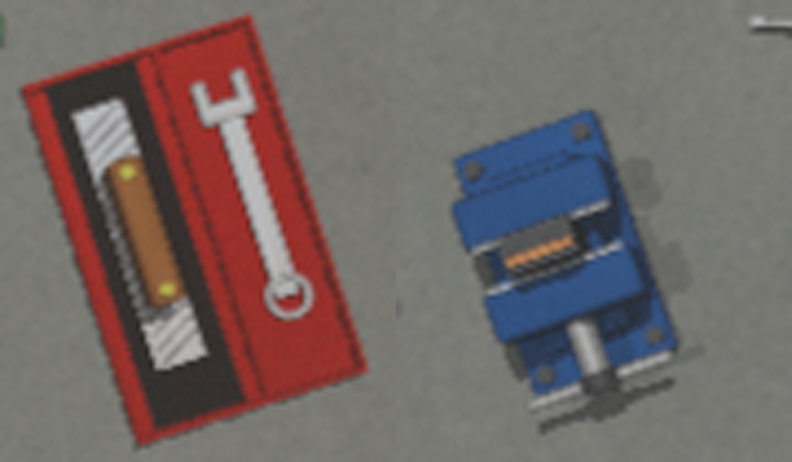

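The crop confirms it: a steel blade with a brown grip sits in the wide lane, with its grip centre near top pixel (383.4,197.5). The bar and the copper burr are at about (248,202), with the screw toward the robot. Next I'll compute positions.

Run:
```python
from h import *
T=lambda a,b,ox: (ox+a/4.4,145+b/4.4)
f=lambda n,a,b,ox,z: print(n,unproj("top",*T(a,b,ox),z).round(4))
f("grip c",147,231,350,.051); f("scr1",128,172,350,.051); f("scr2",167,290,350,.051)
f("end far",97,108,350,.011); f("end near",182,362,350,.011)
o=215-396/4.4
f("bar",541,247,o,.125); f("burr",540,253,o,.128); f("burrL",507,265,o,.128); f("burrR",575,241,o,.128)
f("base farL",455,158,o,.01);f("base farR",592,112,o,.01);f("base nearR",678,350,o,.01)
f("base nearL",525,405,o,.01); f("screw",583,325,o,.06)
f("jaw",470,248,o,.09);f("jaw",606,200,o,.09);f("jawb",489,290,o,.09);f("jawb",622,243,o,.09)
```

```text
grip c [ 0.557  -0.1627  0.051 ]
scr1 [ 0.5955 -0.1517  0.051 ]
scr2 [ 0.5186 -0.1744  0.051 ]
end far [ 0.6419 -0.1369  0.011 ]
end near [ 0.4715 -0.1881  0.011 ]
bar [0.5526 0.2112 0.125 ]
burr [0.5488 0.2114 0.128 ]
burrL [0.5419 0.2317 0.128 ]
burrR [0.5556 0.1899 0.128 ]
base farL [0.6189 0.2853 0.01  ]
base farR [0.6474 0.1934 0.01  ]
base nearR [0.4874 0.1391 0.01  ]
base nearL [0.4536 0.2411 0.01  ]
screw [0.505  0.1951 0.06  ]
jaw [0.5547 0.2612 0.09  ]
jaw [0.5828 0.1753 0.09  ]
jawb [0.528  0.2496 0.09  ]
jawb [0.5555 0.1657 0.09  ]
```

```bash
python3 -m crank '0 0 0 0 0 -0.12 -1;0 0 0 0 0 -0.12 -1;0 0 0 0 0 -0.12 -1;0 0 0 0 0 -0.12 -1;0 0 0 0 0 -0.12 -1'; python3 -m crank '-0.01 -0.037 0 0 0 0 -1;-0.01 -0.037 0 0 0 0 -1;-0.01 -0.037 0 0 0 0 -1;-0.01 -0.037 0 0 0 0 -1;-0.01 -0.037 0 0 0 0 -1;-0.01 -0.037 0 0 0 0 -1;-0.01 -0.037 0 0 0 0 -1;-0.01 -0.037 0 0 0 0 -1;-0.01 -0.037 0 0 0 0 -1;-0.01 -0.037 0 0 0 0 -1;-0.01 -0.037 0.0 0 0 0 -1;-0.01 -0.037 0.01 0 0 0 -1;-0.01 -0.037 0.01 0 0 0 -1;-0.01 -0.037 0.01 0 0 0 -1;-0.01 -0.037 0.01 0 0 0 -1;-0.01 -0.037 0.01 0 0 0 -1'
```

```text
clock: 0.52
eef_pos: [0.1512, 0.4741, 0.2447]
tool_rot: [-0.156, 0.988, -0.004, -0.002]
ft_force: [-0.1, -0.3, 0.0]
grip_width: 0.0856
clock: 1.85
eef_pos: [0.5003, -0.055, 0.1924]
tool_rot: [-0.167, 0.986, -0.005, -0.002]
ft_force: [0.1, 0.9, 0.8]
grip_width: 0.0857
```

```bash
cat >> h.py <<'E'
def delta(p,yaw):
    "tool-frame shift and turn to TCP p, tool down, tool y at yaw+90 deg"
    o=readout.get_obs(); Q=R.from_quat(o['tool_rot'])
    a=np.radians(yaw); x=[-np.cos(a),-np.sin(a),0]; y=[-np.sin(a),np.cos(a),0]
    G=R.from_matrix(np.array([x,y,[0,0,-1]]).T)
    G_=Q.inv()*G
    print('t',round(o['clock'],2),'pos',np.round(o['eef_pos'],4),'F',np.round(o['ft_force'],1),'M',np.round(o['ft_torque'],2),'w',round(o['grip_width'],4),'yaw',round(float(np.degrees(np.arctan2(*-Q.as_matrix()[[1,0],0]))),2))
    print('shift',np.round(Q.inv().apply(np.array(p)-o['eef_pos']),4),'turn',np.round(G_.as_rotvec(),4))
E
python3 -c "
from h import *
delta([.557,-.163,.15],16.6)"
```

```text
t 1.85 pos [ 0.5003 -0.055   0.1924] F [0.1 0.9 0.8] M [ 0.04 -0.02 -0.06] w 0.0857 yaw 19.26
shift [-0.0182 -0.1203  0.0433] turn [-0.0084 -0.0059  0.0464]
```

```bash
python3 -m crank '-0.005 -0.034 0.012 -0.002 -0.002 0.015 -1;-0.005 -0.034 0.012 -0.002 -0.002 0.015 -1;-0.005 -0.034 0.012 -0.002 -0.002 0.015 -1;-0.003 -0.018 0.007 -0.002 0 0 -1;0 0 0 0 0 0 -1;0 0 0 0 0 0 -1'
python3 - <<'E'
from h import *
delta([.557,-.163,.15],16.6)
c=viewer.calibration("wrist"); im=viewer.camera("wrist")[:,:,::-1].copy()
cv2.imwrite("pics/w1.png",im)
np.save("w1.npy",c,allow_pickle=True)
print("pred grip c",proj("wrist",[.557,-.1627,.051],c))
E
```

```text
clock: 2.35
eef_pos: [0.5568, -0.1773, 0.1408]
tool_rot: [-0.139, 0.99, 0.001, -0.003]
ft_force: [-0.2, -0.1, 1.5]
grip_width: 0.0854
t 2.35 pos [ 0.5568 -0.1773  0.1408] F [-0.2 -0.1  1.5] M [ 0.03 -0.02 -0.01] w 0.0854 yaw 15.93
shift [-0.0041  0.0138 -0.0092] turn [ 0.0029 -0.0058 -0.0116]
pred grip c [338.83180214 216.72781575]
```

View pics/w1.png

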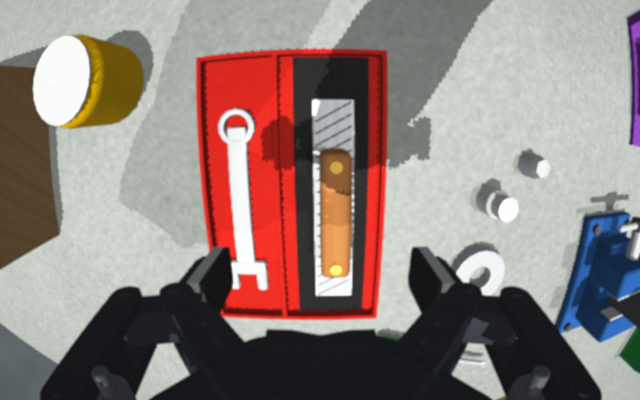

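Run:
```python
from h import *
c=np.load("w1.npy",allow_pickle=True).item()
f=lambda n,u,v,z: print(n,unproj("wrist",u,v,z,c).round(4))
f("s near",336.5,168,.051);f("s far",336,270,.051);f("mid block",336,213.5,.051)
for n,u,v in (("nl",198,57),("nr",386,51),("fr",377,317),("fl",217,318)): f(n,u,v,.014)
for n,u,v in (("end n",333,99),("end f",333,296)): f(n,u,v,.011)
delta([.557,-.163,.085],16.6)
```

```text
s near [ 0.5229 -0.1747  0.051 ]
s far [ 0.5997 -0.1518  0.051 ]
mid block [ 0.5552 -0.1654  0.051 ]
nl [ 0.4659 -0.3102  0.014 ]
nr [ 0.4222 -0.1594  0.014 ]
fr [ 0.6599 -0.0878  0.014 ]
fl [ 0.7098 -0.2449  0.014 ]
end n [ 0.4742 -0.1896  0.011 ]
end f [ 0.648  -0.1379  0.011 ]
t 2.4 pos [ 0.5565 -0.177   0.1407] F [ 0.4 -0.1 -0.8] M [-0.05 -0.01  0.07] w 0.0852 yaw 15.97
shift [-0.0047  0.0132  0.0557] turn [ 0.0027 -0.0063 -0.011 ]
```

```bash
python3 -m crank '-0.003 0.006 0 0.001 -0.003 -0.005 -1;-0.003 0.006 0.02 0.001 -0.003 -0.005 -1;0 0.001 0.03 0 0 0 -1;0 0 0.025 0 0 0 -1;0 0 0.01 0 0 0 -1;0 0 0 0 0 0 -1;0 0 0 0 0 0 -1'; python3 -c "
from h import *
delta([.558,-.1635,.036],16.6)"
```

```text
clock: 2.98
eef_pos: [0.5602, -0.1517, 0.0602]
tool_rot: [-0.151, 0.989, -0.0, 0.004]
ft_force: [0.5, -0.1, -1.0]
grip_width: 0.0853
t 2.98 pos [ 0.5602 -0.1517  0.0602] F [ 0.5 -0.1 -1. ] M [ 0.01 -0.02  0.  ] w 0.0853 yaw 17.33
shift [ 0.0058 -0.0106  0.0242] turn [-0.0016  0.0088  0.0128]
```

```bash
python3 -m crank '0.002 -0.005 0.005 0 0.003 0.004 -1;0.002 -0.004 0.007 0 0.003 0.004 -1;0 0 0.006 0 0 0 -1;0 0 0.003 0 0 0 -1;0 0 0 0 0 0 -1;0 0 0 0 0 0 -1'; python3 -c "
from h import *
delta([.558,-.1635,.036],16.6)"
```

```text
clock: 3.48
eef_pos: [0.563, -0.1627, 0.0434]
tool_rot: [-0.147, 0.989, -0.003, 0.006]
ft_force: [-0.1, 0.4, -0.3]
grip_width: 0.0852
t 3.48 pos [ 0.563  -0.1627  0.0434] F [-0.1  0.4 -0.3] M [ 0.04 -0.01  0.04] w 0.0852 yaw 16.89
shift [0.0051 0.0008 0.0073] turn [-0.007   0.0107  0.005 ]
```

```bash
python3 -m crank '0.003 0.001 0.004 -0.003 0.005 0.003 -1;0.001 0 0.003 -0.003 0.004 0 -1;0 0 0.001 0 0.002 0 -1;0 0 0 0 0 0 -1'; python3 -c "
from h import *
delta([.558,-.1635,.036],16.6)"; python3 -m crank '0 0 0 0 0 0 1;0 0 0 0 0 0 1;0 0 0 0 0 0 1;0 0 0 0 0 0 1;0 0 0 0 0 0 1;0 0 0 0 0 0 1;0 0 0 0 0 0 1;0 0 0 0 0 0 1'; python3 -c "
from h import *
delta([.558,-.1635,.036],16.6)"
```

```text
clock: 3.82
eef_pos: [0.5587, -0.1635, 0.035]
tool_rot: [-0.145, 0.989, -0.0, -0.0]
ft_force: [0.6, 0.1, 0.3]
grip_width: 0.0853
t 3.82 pos [ 0.5587 -0.1635  0.035 ] F [0.6 0.1 0.3] M [ 0.03 -0.01  0.01] w 0.0853 yaw 16.65
shift [ 0.0007  0.0002 -0.001 ] turn [-0.0007 -0.0007  0.0009]
clock: 4.48
eef_pos: [0.5592, -0.1636, 0.0353]
tool_rot: [-0.145, 0.989, -0.001, -0.0]
ft_force: [0.4, -0.1, 0.0]
grip_width: 0.0233
t 4.48 pos [ 0.5592 -0.1636  0.0353] F [ 0.4 -0.1  0. ] M [-0.01 -0.03  0.03] w 0.0233 yaw 16.66
shift [ 0.0011  0.0004 -0.0007] turn [-0.0015 -0.0003  0.0011]
```

```bash
python3 -m crank '0 0 -0.005 0 0 0 1;0 0 -0.01 0 0 0 1;0 0 -0.015 0 0 0 1;0 0 -0.02 0 0 0 1;0 0 -0.025 0 0 0 1;0 0 -0.025 0 0 0 1;0 0 -0.025 0 0 0 1;0 0 -0.02 0 0 0 1;0 0 -0.015 0 0 0 1;0 0 -0.005 0 0 0 1;0 0 0 0 0 0 1'; python3 -c "
from h import *
delta([.4775,.188,.2],18)"
```

```text
clock: 5.4
eef_pos: [0.5525, -0.1611, 0.2057]
tool_rot: [-0.145, 0.989, 0.004, -0.009]
ft_force: [-0.2, 0.2, -4.0]
grip_width: 0.0229
t 5.4 pos [ 0.5525 -0.1611  0.2057] F [-0.2  0.2 -4. ] M [-0.01 -0.04 -0.02] w 0.0229 yaw 16.69
shift [-0.0285  0.3558  0.0086] turn [ 0.0097 -0.0163 -0.023 ]
```

```bash
python3 -m crank '-0.002 0.01 0 0.001 -0.002 -0.002 1;-0.002 0.02 0 0.001 -0.002 -0.002 1;-0.002 0.03 0 0.001 -0.002 -0.002 1;-0.002 0.03 0 0.001 -0.002 -0.002 1;-0.002 0.03 0 0.001 -0.002 -0.002 1;-0.002 0.03 0 0.001 -0.002 -0.002 1;-0.002 0.03 0 0.001 -0.002 -0.002 1;-0.002 0.03 0 0.001 -0.002 -0.002 1;-0.002 0.03 0 0.001 0 -0.002 1;-0.002 0.03 0 0.001 0 -0.002 1;-0.002 0.03 0 0 0 -0.002 1;-0.002 0.02 0 0 0 0 1;0 0.01 0 0 0 0 1;0 0.002 0 0 0 0 1;0 0 0 0 0 0 1'; python3 -c "
from h import *
delta([.4775,.188,.2],18)"
```

```text
clock: 6.65
eef_pos: [0.4532, 0.1829, 0.1851]
tool_rot: [-0.158, 0.987, 0.003, -0.02]
ft_force: [-0.5, -0.2, -3.5]
grip_width: 0.0234
t 6.65 pos [0.4532 0.1829 0.1851] F [-0.5 -0.2 -3.5] M [-0.06 -0.07  0.  ] w 0.0234 yaw 18.16
shift [-0.0241 -0.0026 -0.0159] turn [ 0.0116 -0.0392  0.0026]
```

```bash
python3 -m crank '-0.008 -0.001 -0.005 0.004 -0.014 0 1;-0.008 -0.001 -0.005 0.004 -0.013 0 1;-0.005 0 -0.003 0.002 -0.008 0 1;0 0 0 0 0 0 1;0 0 0 0 0 0 1'
python3 - <<'E'
from h import *
delta([.4775,.188,.185],18)
c=viewer.calibration("wrist"); im=viewer.camera("wrist")[:,:,::-1].copy()
cv2.imwrite("pics/w2.png",im)
np.save("w2.npy",c,allow_pickle=True)
im=viewer.camera("scene")[:,:,::-1]; cv2.imwrite("pics/s2.png",cv2.resize(im[150:310,320:520],None,fx=4,fy=3.75*1.0666,interpolation=cv2.INTER_CUBIC)[:600])
E
```

```text
clock: 7.07
eef_pos: [0.4761, 0.1849, 0.197]
tool_rot: [-0.156, 0.988, -0.001, -0.002]
ft_force: [-0.7, -0.8, -3.5]
grip_width: 0.0233
t 7.07 pos [0.4761 0.1849 0.197 ] F [-0.7 -0.8 -3.5] M [-0.04  0.09  0.01] w 0.0233 yaw 17.91
shift [-0.0023  0.0025  0.012 ] turn [-0.0009 -0.0039 -0.0016]
```

View pics/w2.png

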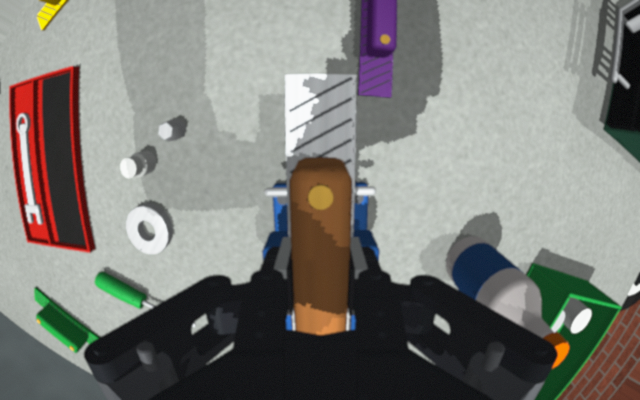

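View pics/s2.png

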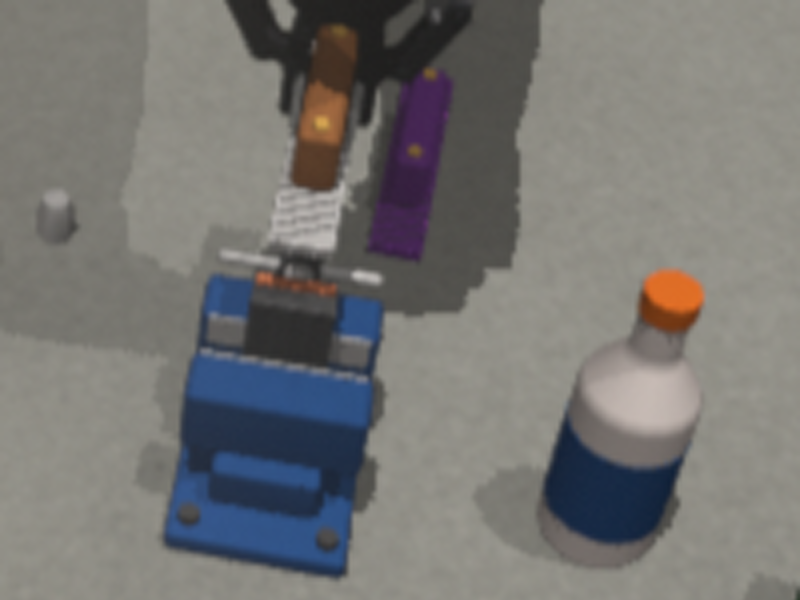

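The file is held straight and lined up with the vice: blade at columns 287–357, vice at 269–378. The burr is still on the handle side. Next I'll come down and feel for the bar top.

```bash
python3 -m crank '-0.001 0.001 0.008 0 -0.002 0 1;-0.001 0.001 0.008 0 -0.002 0 1;0 0 0.006 0 0 0 1;0 0 0.002 0 0 0 1;0 0 0 0 0 0 1;0 0 0 0 0 0 1'; python3 -c "
from h import *
delta([.4775,.188,.165],18)"
```

```text
clock: 7.67
eef_pos: [0.4759, 0.1864, 0.1688]
tool_rot: [-0.155, 0.988, -0.001, -0.002]
ft_force: [-0.7, -0.3, -4.6]
grip_width: 0.0234
t 7.67 pos [0.4759 0.1864 0.1688] F [-0.7 -0.3 -4.6] M [-0.05 -0.06  0.05] w 0.0234 yaw 17.84
shift [-0.002   0.001   0.0038] turn [-0.0009 -0.0035 -0.0028]
```

```bash
python3 -m crank '0 0.001 0.0015 0 -0.001 0 1;0 0 0.0015 0 -0.001 0 1;0 0 0.0005 0 -0.001 0 1;0 0 0 0 0 0 1' | head -4;  python3 -m crank '0 0 0.001 0 0 0 1;0 0 0.001 0 0 0 1;0 0 0 0 0 0 1'|head -4
```

```text
clock: 8.0
eef_pos: [0.4756, 0.1877, 0.1651]
tool_rot: [-0.155, 0.988, -0.0, 0.0]
ft_force: [-0.2, -0.0, -2.9]
clock: 8.25
eef_pos: [0.476, 0.1879, 0.1644]
tool_rot: [-0.155, 0.988, -0.0, 0.001]
ft_force: [-1.6, -1.6, -2.1]
```

```bash
python3 -c "
from h import *
delta([.4775,.188,.165],18)"
```

```text
t 8.25 pos [0.476  0.1879 0.1644] F [-1.6 -1.6 -2.1] M [-0.03  0.06 -0.01] w 0.0233 yaw 17.86
shift [-0.0015 -0.0003 -0.0005] turn [-0.0008  0.0021 -0.0024]
```

```bash
for i in 1; do python3 -m crank '0 0 0.001 0 0 0 1;0 0 0.001 0 0 0 1;0 0 0 0 0 0 1'|head -4; python3 -c "
from h import *
delta([.4775,.188,.165],18)"; python3 -m crank '0 0 0.001 0 0 0 1;0 0 0.001 0 0 0 1;0 0 0 0 0 0 1'|head -4; done;  python3 -c "
from h import *
delta([.4775,.188,.165],18)"
```

```text
clock: 8.5
eef_pos: [0.4762, 0.188, 0.1639]
tool_rot: [-0.155, 0.988, 0.0, 0.002]
ft_force: [-2.6, -0.6, 1.0]
t 8.5 pos [0.4762 0.188  0.1639] F [-2.6 -0.6  1. ] M [-0.1   0.26 -0.04] w 0.0231 yaw 17.86
shift [-0.0012 -0.0004 -0.0011] turn [-0.0006  0.0042 -0.0024]
clock: 8.75
eef_pos: [0.4765, 0.1881, 0.1633]
tool_rot: [-0.155, 0.988, 0.0, 0.003]
ft_force: [-2.8, -0.9, 2.4]
t 8.75 pos [0.4765 0.1881 0.1633] F [-2.8 -0.9  2.4] M [-0.09  0.3   0.01] w 0.0233 yaw 17.86
shift [-0.0009 -0.0004 -0.0017] turn [-0.0005  0.0061 -0.0025]
```

```bash
python3 -m crank '-0.003 0 0.001 0 0.001 0 1;-0.003 0 0.001 0 0.001 0 1;-0.003 0 0.001 0 0.001 0 1;-0.003 0 0.001 0 0.001 0 1;-0.003 0 0.001 0 0.001 0 1;-0.003 0 0.001 0 0.001 0 1'|head -4; python3 -c "
from h import *
delta([.62,.2346,.165],18)"
```

```text
clock: 9.25
eef_pos: [0.4913, 0.1931, 0.1629]
tool_rot: [-0.155, 0.988, 0.0, -0.001]
ft_force: [-7.0, -2.9, 9.4]
t 9.25 pos [0.4913 0.1931 0.1629] F [-7.  -2.9  9.4] M [-0.28  0.84 -0.04] w 0.0233 yaw 17.88
shift [-0.1352 -0.     -0.0023] turn [ 0.0003 -0.0013 -0.0021]
```

```bash
python3 -m crank '-0.003 0 0.0008 0 0 0 1;-0.003 0 0.0008 0 0 0 1;-0.003 0 0.0008 0 0 0 1;-0.003 0 0.0008 0 0 0 1;-0.003 0 0.0008 0 0 0 1;-0.003 0 0.0008 0 0 0 1;-0.003 0 0.0008 0 0 0 1;-0.003 0 0.0008 0 0 0 1'|head -4; python3 -c "
from h import *
delta([.62,.2346,.165],18)"
```

```text
clock: 9.92
eef_pos: [0.5115, 0.1999, 0.1635]
tool_rot: [-0.156, 0.988, 0.0, -0.002]
ft_force: [-5.5, -2.9, 7.0]
t 9.92 pos [0.5115 0.1999 0.1635] F [-5.5 -2.9  7. ] M [-0.36  0.93 -0.01] w 0.023 yaw 17.91
shift [-0.1139 -0.0004 -0.002 ] turn [ 0.0011 -0.0042 -0.0015]
```

```bash
python3 -m crank '-0.003 0 0.0011 0 0 0 1;-0.003 0 0.0011 0 0 0 1;-0.003 0 0.0011 0 0 0 1;-0.003 0 0.0011 0 0 0 1;-0.003 0 0.0011 0 0 0 1;-0.003 0 0.0011 0 0 0 1;-0.003 0 0.0011 0 0 0 1;-0.003 0 0.0011 0 0 0 1;-0.003 0 0.0011 0 0 0 1;-0.003 0 0.0011 0 0 0 1'|head -4; python3 -c "
from h import *
delta([.62,.2346,.165],18)"
```

```text
clock: 10.75
eef_pos: [0.5347, 0.2078, 0.1636]
tool_rot: [-0.156, 0.988, 0.0, -0.005]
ft_force: [-7.2, -1.3, 8.6]
t 10.75 pos [0.5347 0.2078 0.1636] F [-7.2 -1.3  8.6] M [-0.44  1.17  0.  ] w 0.0232 yaw 17.96
shift [-0.0894 -0.0008 -0.0024] turn [ 0.0018 -0.0107 -0.0008]
```

```bash
python3 -m crank '-0.003 0 0.0012 0 -0.001 0 1;-0.003 0 0.0012 0 -0.001 0 1;-0.003 0 0.0012 0 -0.001 0 1;-0.003 0 0.0012 0 -0.001 0 1;-0.003 0 0.0012 0 -0.001 0 1;-0.003 0 0.0012 0 -0.001 0 1;-0.003 0 0.0012 0 -0.001 0 1;-0.003 0 0.0012 0 -0.001 0 1;-0.003 0 0.0012 0 -0.001 0 1;-0.003 0 0.0012 0 -0.001 0 1;-0.003 0 0.0012 0 -0.001 0 1;-0.003 0 0.0012 0 -0.001 0 1'|head -4; python3 -c "
from h import *
delta([.62,.2346,.165],18)"
```

```text
clock: 11.75
eef_pos: [0.5609, 0.2166, 0.1633]
tool_rot: [-0.157, 0.988, 0.0, -0.005]
ft_force: [-5.8, -2.1, 10.0]
t 11.75 pos [0.5609 0.2166 0.1633] F [-5.8 -2.1 10. ] M [-0.52  1.56 -0.09] w 0.0232 yaw 18.01
shift [-0.0617 -0.0012 -0.0023] turn [ 0.0023 -0.01    0.0002]
```

```bash
python3 -m crank '-0.003 0 0.001 0 -0.001 0 1;-0.003 0 0.001 0 -0.001 0 1;-0.003 0 0.001 0 -0.001 0 1;-0.003 0 0.001 0 -0.001 0 1;-0.003 0 0.001 0 -0.001 0 1;-0.003 0 0.001 0 -0.001 0 1;-0.003 0 0.001 0 -0.001 0 1;-0.003 0 0.001 0 -0.001 0 1;-0.003 0 0.001 0 -0.001 0 1;-0.003 0 0.001 0 -0.001 0 1;-0.003 0 0.001 0 -0.001 0 1;-0.003 0 0.001 0 -0.001 0 1'|head -4; python3 -c "
from h import *
delta([.62,.2346,.165],18)"
```

```text
clock: 12.75
eef_pos: [0.5839, 0.2243, 0.1629]
tool_rot: [-0.157, 0.988, -0.0, -0.01]
ft_force: [-6.0, -2.1, 9.0]
t 12.75 pos [0.5839 0.2243 0.1629] F [-6.  -2.1  9. ] M [-0.59  1.69  0.04] w 0.0234 yaw 18.05
shift [-0.0375 -0.0014 -0.0028] turn [ 0.0025 -0.0191  0.0009]
```

```bash
python3 -m crank '-0.003 0 0.001 0 -0.003 0 1;-0.003 0 0.001 0 -0.003 0 1;-0.003 0 0.001 0 -0.003 0 1;-0.003 0 0.001 0 -0.003 0 1;-0.003 0 0.001 0 -0.003 0 1;-0.003 0 0.001 0 -0.003 0 1;-0.003 0 0.001 0 -0.003 0 1;-0.003 0 0.001 0 -0.003 0 1;-0.003 0 0.001 0 -0.003 0 1;-0.003 0 0.001 0 -0.003 0 1;-0.003 0 0.001 0 -0.003 0 1;-0.003 0 0.001 0 -0.003 0 1'|head -4; python3 -c "
from h import *
delta([.62,.2346,.165],18)"
```

```text
clock: 13.75
eef_pos: [0.6029, 0.2307, 0.1625]
tool_rot: [-0.157, 0.988, 0.0, -0.007]
ft_force: [-7.9, -1.9, 9.1]
t 13.75 pos [0.6029 0.2307 0.1625] F [-7.9 -1.9  9.1] M [-0.74  2.06 -0.04] w 0.0229 yaw 18.07
shift [-0.0174 -0.0015 -0.0027] turn [ 0.0027 -0.0128  0.0013]
```

```bash
python3 -m crank '-0.004 0 0.0008 0 -0.003 0 1;-0.004 0 0.0008 0 -0.003 0 1;-0.004 0 0.0008 0 -0.003 0 1;-0.004 0 0.0008 0 -0.003 0 1;-0.004 0 0.0008 0 -0.003 0 1;-0.004 0 0.0006 0 -0.003 0 1;-0.004 0 0.0006 0 -0.003 0 1'|head -4; python3 -c "
from h import *
delta([.62,.2346,.165],18)"
```

```text
clock: 14.33
eef_pos: [0.6219, 0.2369, 0.1608]
tool_rot: [-0.157, 0.988, 0.001, -0.005]
ft_force: [-4.6, -1.2, 6.0]
t 14.33 pos [0.6219 0.2369 0.1608] F [-4.6 -1.2  6. ] M [-0.54  1.5   0.02] w 0.0231 yaw 18.09
shift [ 0.0026 -0.0016 -0.0042] turn [ 0.0026 -0.0093  0.0016]
```

```bash
python3 -m crank '-0.002 0 -0.008 0 0 0 1;-0.001 0 -0.01 0 -0.003 0 1;0 0 -0.01 0 -0.003 0 1;0 0 -0.008 0 -0.003 0 1;0 0 -0.004 0 0 0 1;0 0 0 0 0 0 1'|head -4
python3 - <<'E'
from h import *
delta([.4775,.188,.2],18)
im=viewer.camera("wrist")[:,:,::-1]; cv2.imwrite("pics/w3.png",im)
im=viewer.camera("scene")[:,:,::-1]; a=cv2.resize(im[170:270,340:450],None,fx=5,fy=5,interpolation=cv2.INTER_CUBIC)
cv2.imwrite("pics/s3.png",a)
E
```

```text
clock: 14.83
eef_pos: [0.6272, 0.2385, 0.1998]
tool_rot: [-0.157, 0.988, 0.001, -0.001]
ft_force: [0.1, 1.3, -4.4]
t 14.83 pos [0.6272 0.2385 0.1998] F [ 0.1  1.3 -4.4] M [ 0.03 -0.04  0.01] w 0.0232 yaw 18.09
shift [ 1.58e-01 -1.50e-03 -1.00e-04] turn [ 0.0023 -0.0008  0.0015]
```

View pics/s3.png

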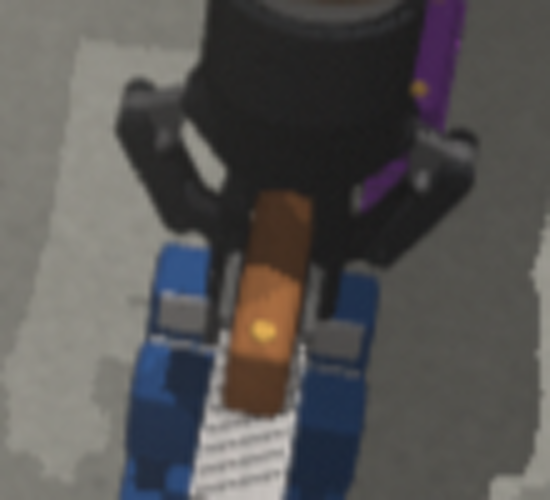

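```bash
python3 -m crank '0.006 0 0 0 0 0 1;0.012 0 0 0 0 0 1;0.017 0 0 0 0 0 1;0.018 0 0 0 0 0 1;0.018 0 0 0 0 0 1;0.018 0 0 0 0 0 1;0.018 0 0 0 0 0 1;0.017 0 0 0 0 0 1;0.011 0 0 0 0 0 1;0.005 0 0 0 0 0 1;0 0 0 0 0 0 1;0 0 0 0 0 0 1'|head -4
python3 - <<'E'
from h import *
delta([.4775,.188,.17],18)
im=viewer.camera("scene")[:,:,::-1]; a=cv2.resize(im[170:270,340:450],None,fx=5,fy=5,interpolation=cv2.INTER_CUBIC)
cv2.imwrite("pics/s4.png",a)
E
```

```text
clock: 15.93
eef_pos: [0.479, 0.1897, 0.193]
tool_rot: [-0.157, 0.988, -0.0, -0.007]
ft_force: [-0.1, 0.2, -4.3]
t 15.93 pos [0.479  0.1897 0.193 ] F [-0.1  0.2 -4.3] M [ 0.   -0.1  -0.01] w 0.0232 yaw 18.09
shift [ 0.0017 -0.0012  0.023 ] turn [ 0.0017 -0.0134  0.0015]
```

View pics/s4.png

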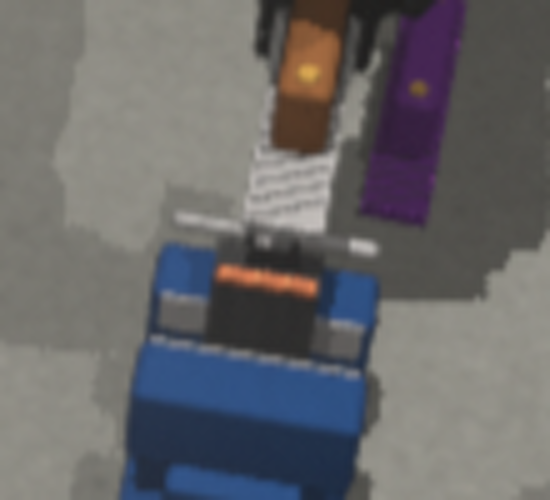

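The strip now lies at the far edge of the bar, at crop (268,280). Next is a second full stroke, starting a little farther forward.

```bash
python3 -m crank '-0.006 -0.001 0.007 0.001 -0.006 0 1;-0.005 0 0.008 0.001 -0.006 0 1;-0.003 0 0.005 0 -0.002 0 1;0 0 0.002 0 0 0 1;0 0 0 0 0 0 1;0 0 0 0 0 0 1'|head -1; python3 -c "
from h import *
delta([.491,.1925,.166],18)"
```

```text
clock: 16.48
t 16.48 pos [0.4972 0.1944 0.167 ] F [-1.6 -0.2 -1.1] M [ 0.02  0.09 -0.01] w 0.0233 yaw 18.06
shift [0.0065 0.0001 0.0009] turn [-0.0004  0.0028  0.0011]
```

```bash
python3 -m crank '-0.003 0 0.0012 0 -0.003 0 1;-0.003 0 0.0012 0 -0.003 0 1;-0.003 0 0.0012 0 -0.003 0 1;-0.003 0 0.0012 0 -0.003 0 1;-0.003 0 0.0012 0 -0.003 0 1;-0.003 0 0.0012 0 -0.003 0 1'|head -1; python3 -c "
from h import *
delta([.637,.24,.166],18)"
```

```text
clock: 16.98
t 16.98 pos [0.5158 0.2007 0.1642] F [-4.4 -2.1  4.2] M [-0.18  0.7   0.  ] w 0.0229 yaw 18.07
shift [-0.1274 -0.0002  0.0015] turn [0.0001 0.0262 0.0013]
```

```bash
python3 -m crank '-0.003 0 0.0014 0 0 0 1;-0.003 0 0.0014 0 0 0 1;-0.003 0 0.0014 0 0 0 1;-0.003 0 0.0014 0 0 0 1;-0.003 0 0.0014 0 0 0 1;-0.003 0 0.0014 0 0 0 1;-0.003 0 0.0014 0 0 0 1;-0.003 0 0.0014 0 0 0 1'|head -1; python3 -c "
from h import *
delta([.637,.24,.166],18)"
```

```text
clock: 17.65
t 17.65 pos [0.5379 0.2081 0.1634] F [-6.4 -1.6  9.2] M [-0.42  1.22  0.03] w 0.0235 yaw 18.1
shift [-0.1041 -0.0005  0.0004] turn [0.0009 0.0292 0.0017]
```

```bash
python3 -m crank '-0.003 0 0.0012 0 0 0 1;-0.003 0 0.0012 0 0 0 1;-0.003 0 0.0012 0 0 0 1;-0.003 0 0.0012 0 0 0 1;-0.003 0 0.0012 0 0 0 1;-0.003 0 0.0012 0 0 0 1;-0.003 0 0.0012 0 0 0 1;-0.003 0 0.0012 0 0 0 1;-0.003 0 0.0012 0 0 0 1;-0.003 0 0.0012 0 0 0 1;-0.003 0 0.0012 0 0 0 1;-0.003 0 0.0012 0 0 0 1'|head -1; python3 -c "
from h import *
delta([.637,.24,.166],18)"
```

```text
clock: 18.65
t 18.65 pos [0.5683 0.2184 0.1633] F [-7.4 -2.   8.9] M [-0.55  1.52  0.01] w 0.0232 yaw 18.13
shift [-0.072  -0.0008 -0.0009] turn [0.0016 0.0255 0.0023]
```

```bash
python3 -m crank '-0.003 0 0.0012 0 0 0 1;-0.003 0 0.0012 0 0 0 1;-0.003 0 0.0012 0 0 0 1;-0.003 0 0.0012 0 0 0 1;-0.003 0 0.0012 0 0 0 1;-0.003 0 0.0012 0 0 0 1;-0.003 0 0.0012 0 0 0 1;-0.003 0 0.0012 0 0 0 1;-0.003 0 0.0012 0 0 0 1;-0.003 0 0.0012 0 0 0 1;-0.003 0 0.0012 0 0 0 1;-0.003 0 0.0012 0 0 0 1'|head -1; python3 -c "
from h import *
delta([.637,.24,.166],18)"
```

```text
clock: 19.65
t 19.65 pos [0.5947 0.2271 0.1623] F [-6.6 -2.4 10. ] M [-0.65  1.85 -0.06] w 0.0236 yaw 18.15
shift [-0.0443 -0.0009 -0.0032] turn [0.002  0.0113 0.0027]
```

```bash
python3 -m crank '-0.004 0 0.001 0 -0.002 0 1;-0.004 0 0.001 0 -0.002 0 1;-0.004 0 0.001 0 -0.002 0 1;-0.004 0 0.001 0 -0.002 0 1;-0.004 0 0.001 0 -0.002 0 1;-0.004 0 0.001 0 -0.002 0 1;-0.004 0 0.0008 0 -0.002 0 1;-0.004 0 0.0008 0 -0.002 0 1;-0.004 0 0.0008 0 -0.002 0 1;-0.004 0 0.0008 0 -0.002 0 1;-0.004 0 0.0008 0 -0.002 0 1;-0.004 0 0.0008 0 -0.002 0 1'|head -1; python3 -c "
from h import *
delta([.637,.24,.166],18)"
```

```text
clock: 20.65
t 20.65 pos [0.634  0.24   0.1581] F [-4.1 -1.7  4.7] M [-0.51  1.52 -0.02] w 0.0231 yaw 18.16
shift [-0.003  -0.0009 -0.0079] turn [0.0021 0.0186 0.0029]
```

Second stroke done, with a peak press of about 14 N. I'll lift, then look at the burr and at the file's pitch in the hand.

```bash
python3 -m crank '-0.002 0 -0.008 0 0 0 1;-0.001 0 -0.012 0 0.003 0 1;0 0 -0.014 0 0.003 0 1;0 0 -0.014 0 0.003 0 1;0 0 -0.01 0 0.003 0 1;0 0 -0.003 0 0 0 1;0 0 0 0 0 0 1'|head -1; python3 -m crank '0.006 0 0 0 0 0 1;0.012 0 0 0 0 0 1;0.017 0 0 0 0 0 1;0.018 0 0 0 0 0 1;0.018 0 0 0 0 0 1;0.018 0 0 0 0 0 1;0.018 0 0 0 0 0 1;0.018 0 0 0 0 0 1;0.017 0 0 0 0 0 1;0.011 0 0 0 0 0 1;0.005 0 0 0 0 0 1;0 0 0 0 0 0 1;0 0 0 0 0 0 1'|head -1
python3 - <<'E'
from h import *
delta([.4775,.188,.17],18)
im=viewer.camera("scene")[:,:,::-1]; a=cv2.resize(im[170:260,350:430],None,fx=6,fy=6,interpolation=cv2.INTER_CUBIC)
np.save('ws.npy',viewer.calibration("wrist"),allow_pickle=True)
w=viewer.camera("wrist")[:,:,::-1]; cv2.imwrite("pics/w5.png",w)
b=cv2.resize(w[50:350,240:400],None,fx=1.8,fy=1.8)
cv2.imwrite("pics/s5.png",np.hstack([a,b]))
print(a.shape,b.shape)
E
```

```text
clock: 21.23
clock: 22.32
t 22.32 pos [0.4754 0.1869 0.1963] F [ 0.8 -0.8 -4.4] M [ 0.05 -0.06 -0.03] w 0.0234 yaw 18.14
shift [-0.0027  0.0004  0.0263] turn [-0.0002 -0.0117  0.0025]
(540, 480, 3) (540, 288, 3)
```

View pics/s5.png

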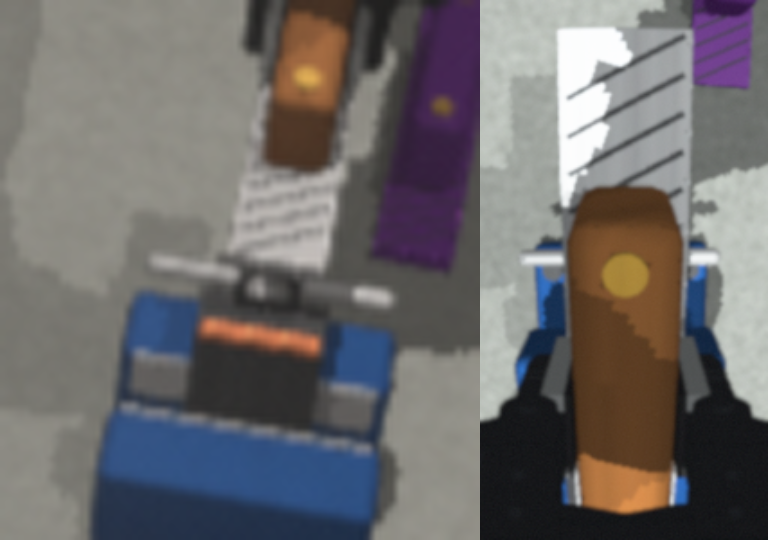

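Run:
```python
from h import *
o=readout.get_obs(); c=np.load('ws.npy',allow_pickle=True).item()
Q=R.from_quat(o['tool_rot']); P=np.array(o['eef_pos'])
# blade rear end top corners in tool frame: tool x = -file x (rear=+x), file bottom at +z .0313
for th in (0,.03,.05,.07,.09,.12):
    r=[proj("wrist",P+Q.apply(R.from_euler('y',th).apply([.09-.000,y,.0243])),c).round(1) for y in(-.017,.017)]
    print(th,*r)
# orange displacement
def cen(im,ox,oy,k,n):
    h=cv2.cvtColor(im,cv2.COLOR_BGR2HSV); m=(h[...,0]<14)&(h[...,1]>110)&(h[...,2]>130)
    if n: m[:n[0]]=0; m[n[1]:]=0
    q=np.argwhere(m); return (ox+q[:,1].mean()/k, oy+q[:,0].mean()/k, len(q)/k/k, ox+q[:,1].min()/k,ox+q[:,1].max()/k)
A=cen(cv2.imread('pics/s2.png')[:,200:400],370,150,4,(260,310))
B=cen(cv2.imread('pics/s4.png')[:,190:340],378,170,5,(250,310))
C=cen(cv2.imread('pics/s5.png')[:,180:340],380,170,6,(310,360))
for X in(A,B,C): print(np.round(X,2), unproj("scene",X[0],X[1],.1325).round(4))
print("burr predicted travel dir u", np.round([np.cos(np.radians(18)),np.sin(np.radians(18))],3))
```

```text
0 [284.6  71.7] [355.8  71.7]
0.03 [283.9  69.5] [356.5  69.5]
0.05 [283.5  68.1] [356.9  68.1]
0.07 [283.   66.7] [357.4  66.7]
0.09 [282.6  65.3] [357.9  65.4]
0.12 [281.8  63.4] [358.6  63.4]
[388.48 219.91  10.56 384.25 403.25] [0.556  0.199  0.1325]
[393.42 225.83  58.28 383.4  403.2 ] [0.5664 0.2156 0.1325]
[393.45 225.85  57.89 383.5  403.17] [0.5664 0.2157 0.1325]
burr predicted travel dir u [0.951 0.309]
```

The burr centroid is identical after strokes 1 and 2, so it is at its stop at the far edge. The file has pitched about 0.095 rad in the hand (rear end up), so I'll level it while carrying it back.

```bash
python3 -c "
from h import *
delta([.555,-.166,.19],16.7)"; python3 -m crank '0 -0.01 0 0 -0.009 0.002 1;0 -0.02 0 0 -0.009 0.002 1;0 -0.03 0 0 -0.009 0.002 1;0 -0.03 0 0 -0.009 0.002 1;0 -0.03 0 0 -0.009 0.002 1;0 -0.03 0 0 -0.009 0.002 1;0 -0.03 0 0 -0.009 0.002 1;0 -0.03 0 0 -0.009 0.002 1;0 -0.03 0 0 -0.009 0.002 1;0 -0.03 0 0 -0.009 0.002 1;0 -0.03 0 0 -0.009 0 1;0 -0.02 0 0 -0.009 0 1;0 -0.01 0 0 0 0 1;0 -0.002 0 0 0 0 1;0 0 0 0 0 0 1;0 0 0 0 0 0 1' | head -1; python3 -c "
from h import *
delta([.555,-.166,.1],16.7)"
```

```text
t 22.42 pos [0.476  0.1871 0.1963] F [ 0.6  0.4 -4.4] M [ 0.07 -0.01 -0.02] w 0.0231 yaw 18.14
shift [ 0.0348 -0.3602  0.0068] turn [-0.0002 -0.0115  0.0252]
clock: 23.75
t 23.75 pos [ 0.5899 -0.1539  0.1931] F [ 0.   0.5 -3.1] M [ 0.03  0.16 -0.03] w 0.0228 yaw 16.87
shift [ 0.0468 -0.0007  0.0886] turn [-0.0074  0.1084  0.0026]
```

```bash
python3 -m crank '0.006 0 0.008 -0.002 0.002 0 1;0.009 0 0.016 -0.002 0.002 0 1;0.01 0 0.02 -0.001 0.002 0 1;0.009 0 0.018 -0.001 0.002 0 1;0.006 0 0.012 0 0.001 0 1;0.002 0 0.005 0 0 0 1;0 0 0 0 0 0 1;0 0 0 0 0 0 1' | head -1
python3 - <<'E'
from h import *
delta([.555,-.166,.0365],16.7)
c=viewer.calibration("wrist")
w=viewer.camera("wrist")[:,:,::-1]; cv2.imwrite("pics/w6.png",w)
np.save("w6.npy",c,allow_pickle=True)
E
```

```text
clock: 24.42
t 24.42 pos [ 0.5539 -0.1531  0.1056] F [ 1.1 -0.5 -4.1] M [-0.07  0.2  -0.04] w 0.0234 yaw 17.79
shift [ 0.0096 -0.0128  0.0684] turn [0.0032 0.0976 0.0191]
```

View pics/w6.png

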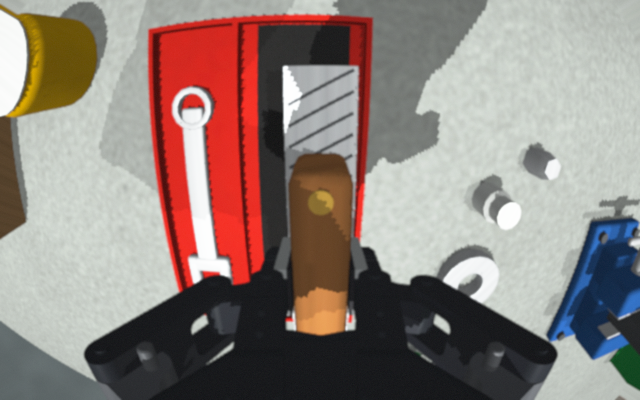

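The file is above the lane and about 13 mm too far to +y (blade at columns 284–358, lane at 258–365), which matches the numbers. I'll correct that and go lower.

```bash
python3 -m crank '0 -0.003 0.002 0.001 0 0.004 1;0.001 -0.004 0.004 0.001 0 0.005 1;0.002 -0.003 0.009 0.001 0.001 0.004 1;0.002 -0.002 0.012 0 0.001 0.003 1;0.001 0 0.012 0 0 0 1;0.001 0 0.008 0 0 0 1;0 0 0.003 0 0 0 1;0 0 0 0 0 0 1;0 0 0 0 0 0 1' | head -1
python3 - <<'E'
from h import *
delta([.555,-.166,.0365],16.7)
E
```

```text
clock: 25.22
t 25.22 pos [ 0.5624 -0.1688  0.0564] F [-0.6  0.2 -3.8] M [-0.06  0.2  -0.  ] w 0.023 yaw 16.81
shift [0.0084 0.0049 0.0191] turn [-0.0074  0.1065  0.0015]
```

```bash
python3 -m crank '0.002 0.001 0.002 -0.002 0.003 0 1;0.002 0.001 0.003 -0.002 0.003 0 1;0.002 0.001 0.003 -0.002 0.003 0 1;0.001 0 0.003 0 0.002 0 1;0 0 0.001 0 0 0 1;0 0 0 0 0 0 1' | head -1
python3 - <<'E'
from h import *
delta([.555,-.166,.0365],16.7)
E
```

```text
clock: 25.72
t 25.72 pos [ 0.5569 -0.1679  0.0447] F [ 0.2 -0.5 -4.2] M [-0.04  0.15  0.05] w 0.0234 yaw 16.83
shift [0.0021 0.0024 0.008 ] turn [-0.0031  0.0976  0.0021]
```

```bash
python3 -m crank '0.001 0.001 0.0015 -0.001 0 0 1;0.001 0 0.0015 0 0 0 1;0 0 0.0015 0 0 0 1;0 0 0.001 0 0 0 1;0 0 0 0 0 0 1' | sed -n '1p;4p'
python3 - <<'E'
from h import *
delta([.555,-.166,.0365],16.7)
E
python3 -m crank '0 0 0.001 0 0 0 1;0 0 0.001 0 0 0 1;0 0 0 0 0 0 1' | sed -n '1,4p'
```

```text
clock: 26.13
ft_force: [0.0, 0.0, -4.2]
t 26.13 pos [ 0.5554 -0.1673  0.0388] F [ 0.   0.  -4.2] M [-0.06  0.17 -0.02] w 0.0229 yaw 16.84
shift [0.0002 0.0014 0.0023] turn [-0.0024  0.0983  0.0023]
clock: 26.38
eef_pos: [0.5558, -0.1673, 0.0367]
tool_rot: [-0.146, 0.988, 0.006, 0.049]
ft_force: [-0.2, 0.0, -3.8]
```

```bash
for i in 1; do python3 -m crank '0 0 0.001 0 0 0 1;0 0 0 0 0 0 1' | sed -n '2p;4p'; python3 -m crank '0 0 0.001 0 0 0 1;0 0 0 0 0 0 1' | sed -n '2p;4p';  python3 -m crank '0 0 0.001 0 0 0 1;0 0 0 0 0 0 1' | sed -n '2p;4p'; done; python3 -c "
from h import *
delta([.555,-.166,.0353],16.7)"
```

```text
eef_pos: [0.5559, -0.1673, 0.0356]
ft_force: [-0.3, -0.8, -4.3]
eef_pos: [0.5562, -0.1674, 0.0354]
ft_force: [-0.0, 0.4, -3.5]
eef_pos: [0.5563, -0.1674, 0.0354]
ft_force: [-0.6, 0.1, -2.7]
t 26.88 pos [ 0.5563 -0.1674  0.0354] F [-0.6  0.1 -2.7] M [-0.    0.44 -0.02] w 0.0232 yaw 16.83
shift [0.0008 0.0017 0.    ] turn [-0.0034  0.0994  0.0021]
```

```bash
python3 -m crank '0 0 0.001 0 -0.005 0 1;0 0 0.001 0 0 0 1;0 0 0 0 0 0 1' | sed -n '2p;4p'; python3 -c "
from h import *
delta([.555,-.166,.0353],16.7)"
```

```text
eef_pos: [0.5565, -0.1675, 0.0355]
ft_force: [-0.8, 0.1, -2.0]
t 27.13 pos [ 0.5565 -0.1675  0.0355] F [-0.8  0.1 -2. ] M [ 0.05  0.58 -0.05] w 0.0232 yaw 16.82
shift [0.001  0.0018 0.0001] turn [-0.0041  0.1056  0.0019]
```

```bash
python3 -m crank '0 0 0 0 0 0 0.2;0 0 0 0 0 0 0;0 0 0 0 0 0 -0.3;0 0 0 0 0 0 -0.5;0 0 0 0 0 0 -0.5;0 0 0 0 0 0 -0.5' | sed -n '2p;4,5p'; python3 -m crank '0 0 -0.005 0 0 0 -0.5;0 0 -0.01 0 0 0 -0.5;0 0 -0.02 0 0 0 -0.5;0 0 -0.03 0 0.01 0 -0.5;0 0 -0.03 0 0.01 0 -0.5;0 0 -0.03 0 0.02 0 -0.5;0.01 0 -0.03 0 0.02 0 -0.5;0.01 0 -0.02 0 0.02 0 -0.5;0.01 0 -0.01 0 0 0 -0.5;0 0 0 0 0 0 -0.5' | sed -n '1,2p;4p'
python3 - <<'E'
from h import *
delta([.5,-.1,.2],16.7)
w=viewer.camera("wrist")[:,:,::-1]; np.save("w7.npy",viewer.calibration("wrist"),allow_pickle=True)
s=viewer.camera("scene")[:,:,::-1]; a=cv2.resize(s[140:300,180:440],(520,320))
b=cv2.resize(w,(512,320))[:, :]
cv2.imwrite("pics/w7.png",w); cv2.imwrite("pics/f7.png",np.vstack([a[:, :512],b])[:600])
E
```

```text
eef_pos: [0.5602, -0.1685, 0.0371]
ft_force: [0.2, 1.1, 0.3]
grip_width: 0.0639
clock: 28.47
eef_pos: [0.5117, -0.1804, 0.2342]
ft_force: [-0.1, 0.1, -0.1]
t 28.47 pos [ 0.5117 -0.1804  0.2342] F [-0.1  0.1 -0.1] M [0.03 0.06 0.01] w 0.0645 yaw 16.88
shift [-0.0112  0.0807  0.0339] turn [-0.0086  0.0297  0.003 ]
```

View pics/f7.png

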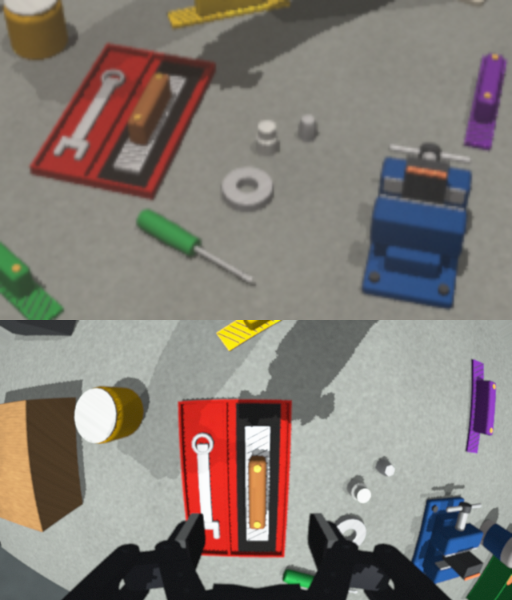

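The file lies flat, grip up, in the middle of its lane. The strip is at the vice's far edge, and nothing else looks moved. I'll hand it in.

```bash
python3 -c "
from workcell import order
print(order.job_done())"
```

```text
the job is handed in; nothing more can be done
None
```

I filed the bar with two long forward strokes, laid the file back in the wide lane, and handed the job in at about 28.5 s. No verdict was reported.

- **Strokes:** each stroke carried the file about 145 mm or more. Press readings were about 8–14 N once a stroke was under way. I read the force only between short moves, so a brief higher peak would not show.
- **Returns:** I lifted the file straight up about 4 cm after each stroke, and each return was well over 2 cm clear.
- **Burr:** the strip's image position was identical after strokes 1 and 2, at the edge away from the screw handle, so I take it to be at its stop. The camera put it about 4–5 mm farther along than I expected. I put that down to camera error and the strip's visible front face.
- **File:** it tipped about 5° in the grip during filing. I levelled it before setting it down with about 2 N. The last pictures show it flat, grip up and near the middle of its lane.
- **Other items:** nothing else looks moved in the last pictures, and the gripper is open and clear of everything.

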